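# Draw the drooping bolt over its bent keeper and hold the guard gate ajar

## Task

The gate of the low spark guard on the welding bench is bolted shut, and its barrel bolt has drooped so that the bolt's wide head has dropped behind the bent-up lip of the keeper. Take the bolt by its ball knob, lift it and draw it back over the lip until it is clear of the keeper, then swing the gate towards your side until its free edge has come about 13 cm out. The gate is sprung and would close: finish while still gripping the knob and holding the gate still there with the bolt drawn back, and leave the other things on the bench undisturbed.

Things in the scene. Friction and masses are not known exactly. Their poses are not given: they have to be found in the camera images.
- guard: Fixed spark guard: gate between two grey posts, a 140 mm high wing running back from each to x = 205 mm. Origin on the bench under the gate's middle; x away from the robot through the gate, y along the closed gate to the hinge post, z up. Hinge line y = 160 mm; latch post 60 mm square, 140 mm high, at y = -181 mm, keeper on top; hinge post at y = 183 mm, 186 mm high. Yaw varies by 0.3 rad.
- gate (a joint): Gate angle, rad: 0 closed, grows as the free edge swings to the robot's side (guard -x; clockwise from above); limit 1.2. A closing spring pulls with 0.63 Nm when closed, 0.95 Nm at 0.45 rad. With the bolt's head in the keeper the gate moves only about 0.02 rad. Gate 300 mm wide from the hinge line, 28 mm thick, top rail 149 mm high.
- gate_hinge (a point): Point on the vertical hinge line of the gate, 150 mm above the bench.
- gate_edge (a point): Free (latch) edge of the gate, 300 mm from the hinge line, 150 mm above the bench; moves with the gate: about 130 mm from its closed place when the gate angle is 0.44 rad.
- bolt (a joint): How far the bolt has been drawn back, m: 0 fully shot into the keeper, grows as the bolt slides along the gate towards the hinge post; limit 0.050. It starts between 0 and 0.006. The head is clear of the lip and of the keeper's cheeks from 0.027 on. No spring; about 1 N of friction.
- sag (a joint): Tilt of the bolt about its pivot in the rear guide, rad: 0 level, positive head up, negative drooping; limits -0.095 and 0.06. It rests near -0.09 by its weight (bolt and knob about 0.35 kg). The head passes the lip only above about -0.02. Pivot 178 mm above the bench, 150 mm from the hinge line.
- knob: Steel ball, 26 mm diameter, on a 10 mm stem up from the bolt. Origin: its centre, about 210 mm above the bench, 42 mm above the bolt's axis, 260 mm from the hinge line when shot; y along the bolt to the hinge, x the gate's normal. It must rise 8 mm from rest for the head to pass the lip, and can rise 16 mm; keep it up meanwhile. Pinched from above across the gate, the bolt tilts freely in the fingers.
- bolt_head (a point): Centre of the bolt's round head, 34 mm in diameter and 14 mm long, at the latch end of the 12 mm rod, 72 mm beyond the knob.
- lip (a point): Middle of the top edge of the keeper's bent-up lip, 4 mm thick and 12 mm high above the keeper's floor, on the keeper's gate side. The keeper is an open-topped U of steel on the latch post: two cheeks 47 mm apart and 58 mm high; the bolt's head lies between them behind the lip.
- firebrick: Bystander: brick slab 114 x 230 x 50 mm in the bay behind the gate. Origin under its centre.
- tee: Bystander: welded pipe tee, 150 mm long, lying on the firebrick. Origin under its centre.
- hammer: Bystander: hammer lying on the bench beside the latch post.
- brush: Bystander: brush lying outside the wing on the hinge side.
- square: Bystander: triangular magnetic welding square, about 100 mm, 20 mm high, on the bench beside the hinge post.

How it is judged:
On the way:
1. the bolt is drawn back clear of the keeper, by more than 27 mm (value of joint bolt above 0.027 m), for 0.2 s.
At the end, for the whole second after the job is handed in: The gate stands still at 0.33 to 0.57 rad (free edge 98 to 169 mm out of its closed place), the bolt is still drawn back by more than 20 mm, and the fingers still hold the knob with more than 2 N, through the last second (value of joint gate between 0.33 and 0.57 rad and velocity of joint gate between -0.1 and 0.1 rad/s and value of joint bolt above 0.02 m and contact force between the fingers and knob above 2 N); the arm keeps its last pose, push and grip.
It fails at once if a bystander is moved by more than 30 mm (distance of any of firebrick, tee, hammer, brush, square from where it was at the start of the episode above 0.03 m).
It also fails if it takes over 38 s, if anything falls off the work surface, if the arm or the gripper's body presses on something with over 40 N, if the wrist force passes 120 N, or if a joint passes its speed limit or range.

## Robot

A 7-joint arm with a two-finger parallel gripper is mounted at the origin on the work surface. World frame = base frame: x ahead of the robot, y to its left, z up, the work surface at z = 0. Lengths are in m, angles in rad, forces in N, time in s.
With the tool pointing down it reaches from about 0.4 to 0.875 m from the base axis. Payload 4.4 kg.
Tool frame: the origin (TCP) lies at the very end of the fingers, on their centre line; the grasp point (between the pads) lies 19 mm behind it; z points along the fingers, y is the line along which they close (so a half turn about z gives the same grasp; the last joint's range is limited). The gripper opens to 85 mm and grips with 20 to 120 N. Pads are 22 mm wide; open, the fingers measure 114 mm over their backs; the gripper's body (76 mm by 85 mm) begins 54 mm behind the grasp point. The pads swing forward as they close: fully open they stand 13 mm farther back than shut.
Start: joints at [1.071, 0.628, 0.038, 1.517, -0.027, 0.996, -0.02], TCP at [0.273, -0.59, 0.231] pointing down, gripper open.
Joint ranges: [-3.06, 3.06], [-0.37, 2.12], [-1.25, 1.32], [0.18, 2.47], [-1.1, 4.24], [0.23, 1.98], [-2.94, 2.94]. Speed limits (rad/s): [2.57, 2.57, 3.14, 3.14, 3.14, 3.14, 3.14].

## Interface

Orientations are given as a rotation vector (axis times angle).
In Python, from plant import status, optics, ctrl gives the robot as it stands. The module is installed in compiled form; this text tells all that it offers.
- The arm moves only by the tool apply_moves, never from a script. Its argument "moves" is a list of rows, each an object of numbers: "dx", "dy", "dz": the shift along the tool's x, y, z each as a share of 750 mm, from -1 to 1; "roll": the turn about the tool's z as a share of 60 degrees, from -1 to 1; "grip": the gripper's target within -1 to 1 (fully open at 1, half-way at 0, shut at -1). A call has 1 to 12 rows; each row shifts and turns the commanded pose from where the row before left it, along the tool's axes as they then stand; what a row does not reach is not made up. A row lasts 1/12 s, in which the tool goes at most 41.7 mm and 7.16 degrees, less where a joint would pass 70% of its speed; a pose out of reach is approached as far as the arm can. A call with a number of a shift or a turn outside -1 to 1 is refused whole. A call with a gripper value outside its range is refused whole. The fingers move at their own pace and stop on an object; "grip_force" is the grip in N (left out, the last holds). Time passes only in rows, so rows that do not move let the fingers close. It gives the time, the measured TCP pose, the force, the opening and the grip force at its end, in the units of the state.
- status.get_state(): the state, without advancing time (a new reading comes with each control period).
- optics.camera(name): name is "scene" or "side" or "wrist"; returns the picture (400x640x3 uint8, red, green, blue); there is no depth.
- optics.camera_model(name): a dict with "fx", "fy", "cx", "cy" (pixels), "k1" (the pictures are not rectified: a ray, as slopes to the right and down, at radius r is drawn at 1 + k1 r^2 times it, then the intrinsics apply), "R" (3x3) and "t" (3): a world point X has camera coordinates R X + t. Camera axes: x right, y down, z forward; pixel columns grow to the right and rows downward; lengths in m; the calibration is good to about 2 mm. A picture is of the moment at which its call begins: read the wrist's pose just before it. camera_model takes no time and is no camera call; for the wrist camera it gives the pose at the moment of the call.
- ctrl.finish_job(): hands the job in; it is judged then, once.
The state is a dict: "time": time; "joint_positions": joint angles; "qd": joint speeds; "effort": joint torques, N m; "position": TCP position; "tool_rot": TCP orientation; "wrist_force": force on the tool from outside, world axes, zero at the start; "moment": the same for the moment, N m; "grip_width": finger opening in m; "grasp_force": force on a finger pad.
Only numpy, scipy, OpenCV 4.12 (cv2) and the standard library are available. Lean on these libraries where they do the work, as an engineer would, in place of code of your own. Each camera call takes 0.05 s, during which the arm holds its last target. There are 200 camera calls.

## Working session

There is one attempt and no reset: what is moved stays moved. The work goes in short steps, Python scripts to look and compute and a tool call to move; the robot and the scene stay as the last step left them, time stands still between calls to the robot, and variables do not carry over. Pictures are saved under pics/ and viewed, at most 10 in all, crops included, and the job is handed in when it is done.

Besides the shell and the picture viewer there is one more tool, called after "Request:" as name(argument=value, ...), one argument or row to a line, values as JSON. apply_moves: Moves the arm, as the interface text tells. Shift numbers are shares of 750 mm and turn numbers shares of 60 degrees, none past 1 either way. Its arguments: {"type":"object","properties":{"moves":{"type":"array"},"grip_force":{"type":"number"}},"required":["moves"]}

```bash
mkdir -p pics
cat > h.py <<'E'
import numpy as np, cv2
from plant import status, optics, ctrl
def ray(m,u,v):
    K=np.array([[m['fx'],0,m['cx']],[0,m['fy'],m['cy']],[0,0,1.]])
    p=cv2.undistortPoints(np.array([[[u,v]]],float),K,np.array([m['k1'],0,0,0,0.]))[0,0]
    # drawn = (1+k1 r^2) * true : OpenCV forward model
    R=np.array(m['R']);t=np.array(m['t'])
    d=R.T@np.array([p[0],p[1],1.]); return -R.T@t, d/np.linalg.norm(d)
def onz(m,u,v,z):
    o,d=ray(m,u,v); return o+d*(z-o[2])/d[2]
def tri(rays):
    A=np.zeros((3,3));b=np.zeros(3)
    for o,d in rays:
        P=np.eye(3)-np.outer(d,d);A+=P;b+=P@o
    x=np.linalg.solve(A,b); return x,[np.linalg.norm((np.eye(3)-np.outer(d,d))@(x-o)) for o,d in rays]
def proj(m,X):
    K=np.array([[m['fx'],0,m['cx']],[0,m['fy'],m['cy']],[0,0,1.]])
    return cv2.projectPoints(np.array([X],float),cv2.Rodrigues(np.array(m['R'],float))[0],np.array(m['t'],float),K,np.array([m['k1'],0,0,0,0.]))[0].ravel()
E
python3 - <<'E'
from h import *
print(status.get_state())
for n in ['scene','side']:
    im=optics.camera(n); cv2.imwrite(f'pics/{n}0.png',im[:,:,::-1]); m=optics.camera_model(n); print(n,m)
E
```

```text
{'time': 0.0, 'joint_positions': array([ 1.07119366,  0.62932733,  0.03843387,  1.51838424, -0.02699044,
        0.99629782, -0.01996529]), 'qd': array([-9.15016657e-05,  1.00936047e-03,  1.55352462e-04,  5.20068835e-05,
       -8.54302297e-04, -2.15095500e-04,  3.54449054e-04]), 'effort': array([-2.78806519e-04, -5.63402224e+01,  1.22610893e+00, -1.93441576e+01,
        1.10861540e-02,  1.07346955e-02, -2.26401460e-05]), 'position': array([ 0.27297272, -0.58920648,  0.23039593]), 'tool_rot': array([-3.06616131e+00, -6.75758066e-01,  6.83969884e-04]), 'wrist_force': array([0.13552851, 0.07139117, 0.85601316]), 'moment': array([ 0.04886666,  0.01672264, -0.00632441]), 'grasp_force': 0.0, 'grip_width': 0.08545104480479142}
scene {'fx': 432.20091629131355, 'fy': 432.20091629131355, 'cx': 313.9463807818692, 'cy': 200.8866096555175, 'k1': 0.0208070320127629, 'R': array([[ 0.23782372,  0.97128935,  0.00607328],
       [ 0.77443601, -0.18584214, -0.60474091],
       [-0.58624973,  0.1485251 , -0.79639911]]), 't': array([-0.13588151, -0.32268555,  1.58784242])}
side {'fx': 465.1124887612946, 'fy': 465.1124887612946, 'cx': 320.61479234611465, 'cy': 195.85234394953483, 'k1': -0.03938947684616394, 'R': array([[-0.81356636, -0.58123002,  0.01677624],
       [-0.43353199,  0.58709644, -0.68364302],
       [ 0.38750458, -0.563462  , -0.72962372]]), 't': array([0.43726665, 0.34144601, 1.02256227])}
```

View pics/scene0.png

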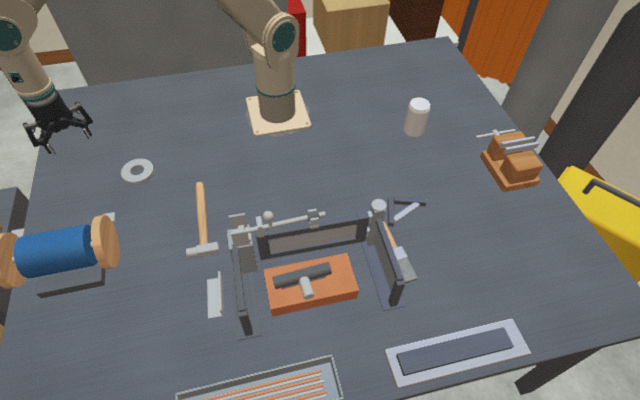

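View pics/side0.png

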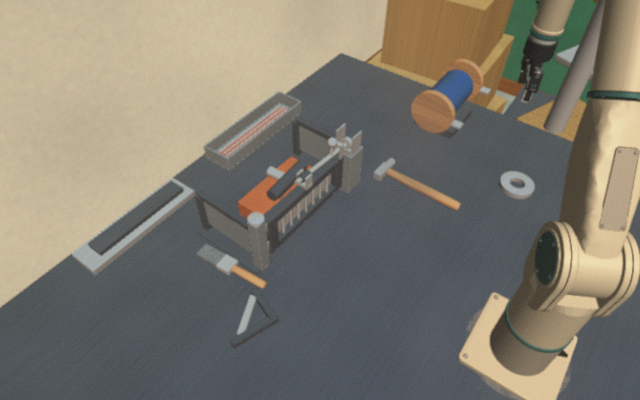

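Scene: knob near (268,216), rear guide near (315,215), keeper near (238,225), hinge post near (379,207). Side: knob near (333,143), hinge post near (257,218). I'll enlarge both for exact pixels.

Run:
```python
import cv2,numpy as np
a=cv2.imread('pics/scene0.png')[190:265,220:400]; b=cv2.imread('pics/side0.png')[115:240,235:375]
a=cv2.resize(a,None,fx=4,fy=4,interpolation=cv2.INTER_CUBIC);b=cv2.resize(b,None,fx=4,fy=4,interpolation=cv2.INTER_CUBIC)[:300]
c=np.zeros((600,720,3),np.uint8);c[:300,:720]=a;c[300:,:560]=b;cv2.imwrite('pics/c0.png',c)
```

```text
(no output)
```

View pics/c0.png

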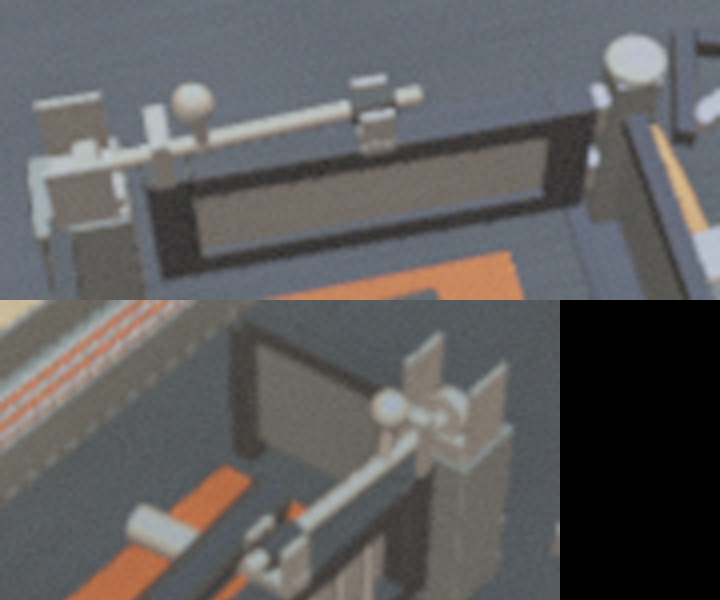

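The crop shows the knob at scene (268,215.3) and side (332,142), the bolt's tail at scene (322,213.7) and side (298.7,180.7), and the hinge post's top at scene (378.7,204.5) and side (257,218). The wide head sits between the cheeks.

Run:
```python
from h import *
s=optics.camera_model('scene');d=optics.camera_model('side')
k,e=tri([ray(s,268,215.3),ray(d,332,142)]);print('knob',k,e)
t,e=tri([ray(s,322.3,213.6),ray(d,298.7,180.7)]);print('tail',t,e)
h,e=tri([ray(s,378.7,204.5),ray(d,257,217.5)]);print('post',h,e, onz(s,378.7,204.5,.186))
v=(t-k)[:2];print('yaw tail',np.arctan2(-v[0],v[1]),np.linalg.norm(v))
v=(h-k)[:2];print('yaw post',np.arctan2(-v[0],v[1]),np.linalg.norm(v))
st=status.get_state();R=cv2.Rodrigues(st['tool_rot'])[0];print(R.round(4))
for n,x in(('k',k),): print(n,(R.T@(x-st['position'])).round(4))
```

```text
knob [ 0.59668584 -0.12379625  0.21188198] [np.float64(0.0014478046244847317), np.float64(0.0014478046244845394)]
tail [0.60045147 0.01136866 0.18041822] [np.float64(0.0023398315921441815), np.float64(0.00233983159214412)]
post [0.60575133 0.15899929 0.17986507] [np.float64(0.0031790521442767727), np.float64(0.003179052144276654)] [0.61203142 0.15917594 0.186     ]
yaw tail -0.027852332809708155 0.13521734956670087
yaw post -0.03204574504350549 0.2829408070908588
[[ 9.074e-01  4.203e-01 -7.000e-04]
 [ 4.203e-01 -9.074e-01  1.500e-03]
 [-0.000e+00 -1.700e-03 -1.000e+00]]
k [ 0.4894 -0.2863  0.0191]
```

Request:
apply_moves(
  moves=[
    {"dz": -0.007, "roll": -0.088, "grip": 1},
    {"dz": -0.007, "roll": -0.088, "grip": 1},
    {"dz": -0.007, "roll": -0.088, "grip": 1},
    {"dz": -0.007, "roll": -0.088, "grip": 1},
    {"dz": -0.007, "roll": -0.088, "grip": 1},
    {"dz": -0.007, "roll": -0.088, "grip": 1},
    {"dz": -0.007, "roll": -0.088, "grip": 1},
    {"dz": -0.007, "roll": -0.088, "grip": 1},
    {"dz": -0.007, "roll": -0.088, "grip": 1},
    {"dz": -0.007, "roll": -0.088, "grip": 1},
    {"dz": -0.007, "roll": -0.088, "grip": 1},
    {"dz": -0.007, "roll": -0.088, "grip": 1},
  ],
  grip_force=60,
)

```text
invalid input
```

Request:
apply_moves(
  moves=[
    {"dx": 0, "dy": 0, "dz": -0.007, "roll": -0.088, "grip": 1},
    {"dx": 0, "dy": 0, "dz": -0.007, "roll": -0.088, "grip": 1},
    {"dx": 0, "dy": 0, "dz": -0.007, "roll": -0.088, "grip": 1},
    {"dx": 0, "dy": 0, "dz": -0.007, "roll": -0.088, "grip": 1},
    {"dx": 0, "dy": 0, "dz": -0.007, "roll": -0.088, "grip": 1},
    {"dx": 0, "dy": 0, "dz": -0.007, "roll": -0.088, "grip": 1},
    {"dx": 0, "dy": 0, "dz": -0.007, "roll": -0.088, "grip": 1},
    {"dx": 0, "dy": 0, "dz": -0.007, "roll": -0.088, "grip": 1},
    {"dx": 0, "dy": 0, "dz": -0.007, "roll": -0.088, "grip": 1},
    {"dx": 0, "dy": 0, "dz": -0.007, "roll": -0.088, "grip": 1},
    {"dx": 0, "dy": 0, "dz": -0.007, "roll": -0.088, "grip": 1},
    {"dx": 0, "dy": 0, "dz": -0.007, "roll": -0.088, "grip": 1},
  ],
  grip_force=60,
)

```text
time: 1.1
position: [0.273, -0.5895, 0.294]
tool_rot: [-2.25, -2.191, -0.0]
wrist_force: [0.7, -0.4, 0.0]
grip_width: 0.0854
grasp_force: 0.0
```

Request:
apply_moves(
  moves=[
    {"dx": 0.024, "dy": 0.016, "dz": 0, "roll": 0, "grip": 1},
    {"dx": 0.048, "dy": 0.032, "dz": 0, "roll": 0, "grip": 1},
    {"dx": 0.048, "dy": 0.032, "dz": 0, "roll": 0, "grip": 1},
    {"dx": 0.048, "dy": 0.032, "dz": 0, "roll": 0, "grip": 1},
    {"dx": 0.048, "dy": 0.032, "dz": 0, "roll": 0, "grip": 1},
    {"dx": 0.048, "dy": 0.032, "dz": 0, "roll": 0, "grip": 1},
    {"dx": 0.048, "dy": 0.032, "dz": 0, "roll": 0, "grip": 1},
    {"dx": 0.048, "dy": 0.032, "dz": 0, "roll": 0, "grip": 1},
    {"dx": 0.048, "dy": 0.032, "dz": 0, "roll": 0, "grip": 1},
    {"dx": 0.048, "dy": 0.032, "dz": 0, "roll": 0, "grip": 1},
    {"dx": 0.048, "dy": 0.032, "dz": 0, "roll": 0, "grip": 1},
    {"dx": 0.04, "dy": 0.026, "dz": 0, "roll": 0, "grip": 1},
  ],
)

```text
time: 2.1
position: [0.5492, -0.2004, 0.2941]
tool_rot: [-2.254, -2.188, -0.001]
wrist_force: [-0.0, -0.1, 0.1]
grip_width: 0.0853
grasp_force: 0.0
```

Run:
```python
from h import *
m=optics.camera_model('wrist');im=optics.camera('wrist');cv2.imwrite('pics/w1.png',im[:,:,::-1])
np.save('w1.npy',m,allow_pickle=True)
st=status.get_state();print(st['position'],st['tool_rot'],m['t'],proj(m,[.5967,-.1238,.2119]),proj(m,[.605,.15,.186]))
```

```text
[ 0.55395632 -0.19158196  0.29437   ] [-2.24139131 -2.19831968 -0.01346071] [-0.55533798 -0.23318564  0.38041379] [383.21044869 102.67202292] [ 416.76646267 -527.78762213]
```

View pics/w1.png

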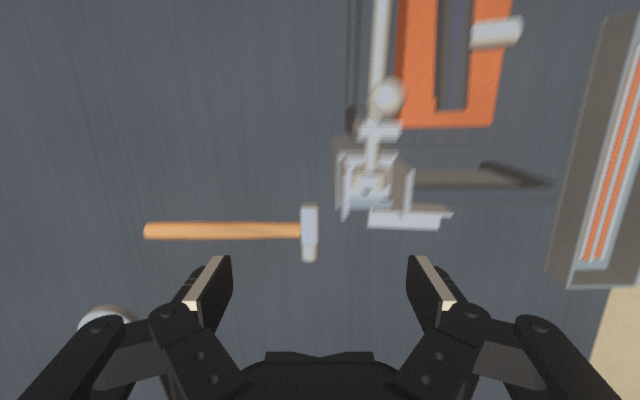

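The wrist picture (taken while settling) shows the knob at (387,96), against a predicted (383,103), so they agree within about 5 mm. I'll move over it and look again at rest.

Request:
apply_moves(
  moves=[
    {"dx": 0.023, "dy": 0.013, "dz": 0, "roll": 0, "grip": 1},
    {"dx": 0.023, "dy": 0.013, "dz": 0, "roll": 0, "grip": 1},
    {"dx": 0.023, "dy": 0.013, "dz": 0, "roll": 0, "grip": 1},
    {"dx": 0.02, "dy": 0.013, "dz": 0, "roll": 0, "grip": 1},
    {"dx": 0, "dy": 0, "dz": 0, "roll": 0, "grip": 1},
    {"dx": 0, "dy": 0, "dz": 0, "roll": 0, "grip": 1},
    {"dx": 0, "dy": 0, "dz": 0, "roll": 0, "grip": 1},
    {"dx": 0, "dy": 0, "dz": 0, "roll": 0, "grip": 1},
    {"dx": 0, "dy": 0, "dz": 0, "roll": 0, "grip": 1},
  ],
)

```text
time: 2.9
position: [0.5885, -0.1395, 0.2943]
tool_rot: [2.258, 2.184, -0.001]
wrist_force: [-0.5, -0.9, -0.7]
grip_width: 0.0852
grasp_force: 0.0
```

Run:
```python
from h import *
m=optics.camera_model('wrist');im=optics.camera('wrist');cv2.imwrite('pics/w2.png',im[:,:,::-1])
st=status.get_state();print(st['position'],st['tool_rot'],proj(m,[.5967,-.1238,.2119]))
np.save('w2.npy',m,allow_pickle=True)
```

```text
[ 0.58856082 -0.13924826  0.29431157] [ 2.25764226e+00  2.18443266e+00 -9.25102827e-04] [329.14844476 187.36936142]
```

View pics/w2.png

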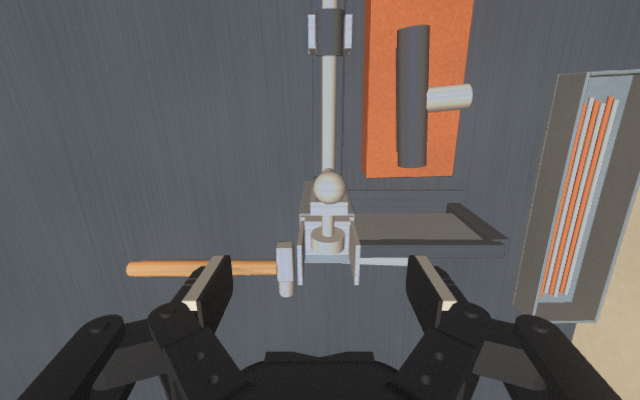

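The knob is at (329.5,187), matching the prediction (329,187), and the bolt runs straight up the picture, so the yaw is aligned. Next I'll centre, descend and close.

Request:
apply_moves(
  moves=[
    {"dx": 0.012, "dy": 0.005, "dz": 0, "roll": 0, "grip": 1},
    {"dx": 0.012, "dy": 0.005, "dz": 0, "roll": 0, "grip": 1},
    {"dx": 0, "dy": 0, "dz": 0.02, "roll": 0, "grip": 1},
    {"dx": 0, "dy": 0, "dz": 0.02, "roll": 0, "grip": 1},
    {"dx": 0, "dy": 0, "dz": 0.02, "roll": 0, "grip": 1},
    {"dx": 0, "dy": 0, "dz": 0.02, "roll": 0, "grip": 1},
    {"dx": 0, "dy": 0, "dz": 0.02, "roll": 0, "grip": 0.5},
    {"dx": 0, "dy": 0, "dz": 0.02, "roll": 0, "grip": 0.3},
    {"dx": 0, "dy": 0, "dz": 0.015, "roll": 0, "grip": 0.1},
    {"dx": 0, "dy": 0, "dz": 0, "roll": 0, "grip": 0.1},
    {"dx": 0, "dy": 0, "dz": 0, "roll": 0, "grip": 0.1},
    {"dx": 0, "dy": 0, "dz": 0, "roll": 0, "grip": 0.1},
  ],
)

```text
time: 3.95
position: [0.598, -0.1198, 0.1939]
tool_rot: [2.255, 2.186, 0.002]
wrist_force: [0.5, -0.1, 0.4]
grip_width: 0.047
grasp_force: 0.0
```

Run:
```python
from h import *
m=optics.camera_model('wrist');im=optics.camera('wrist');cv2.imwrite('pics/w3.png',im[:,:,::-1])
st=status.get_state();print(st['position'],st['tool_rot'],st['wrist_force'],proj(m,[.5967,-.1238,.2119]))
```

```text
[ 0.59803423 -0.12000777  0.19411519] [2.25452289e+00 2.18571890e+00 2.08265513e-03] [-0.27044044 -0.5266563   0.88374754] [317.17245244 286.56530753]
```

View pics/w3.png

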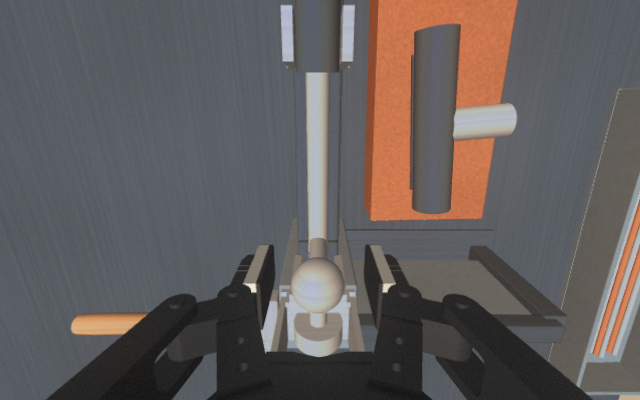

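The knob is at (318,286), between the fingers and about 4 mm towards the latch from the pad centre. I'll nudge and close.

Request:
apply_moves(
  moves=[
    {"dx": -0.004, "dy": 0, "dz": 0.003, "roll": 0, "grip": 0},
    {"dx": 0, "dy": 0, "dz": 0, "roll": 0, "grip": -0.6},
    {"dx": 0, "dy": 0, "dz": 0, "roll": 0, "grip": -0.8},
    {"dx": 0, "dy": 0, "dz": 0, "roll": 0, "grip": -0.8},
    {"dx": 0, "dy": 0, "dz": 0, "roll": 0, "grip": -0.8},
    {"dx": 0, "dy": 0, "dz": 0, "roll": 0, "grip": -0.8},
    {"dx": 0, "dy": 0, "dz": 0, "roll": 0, "grip": -0.8},
    {"dx": 0, "dy": 0, "dz": 0, "roll": 0, "grip": -0.8},
  ],
  grip_force=60,
)

```text
time: 4.67
position: [0.5971, -0.1239, 0.1914]
tool_rot: [2.256, 2.185, -0.001]
wrist_force: [-1.9, -2.4, 5.2]
grip_width: 0.023
grasp_force: 58.6
```

Request:
apply_moves(
  moves=[
    {"dx": 0, "dy": 0, "dz": -0.004, "roll": 0, "grip": -0.8},
    {"dx": 0, "dy": 0, "dz": -0.004, "roll": 0, "grip": -0.8},
    {"dx": 0, "dy": 0, "dz": -0.004, "roll": 0, "grip": -0.8},
    {"dx": 0, "dy": 0, "dz": -0.004, "roll": 0, "grip": -0.8},
    {"dx": 0, "dy": 0, "dz": 0, "roll": 0, "grip": -0.8},
    {"dx": 0, "dy": 0, "dz": 0, "roll": 0, "grip": -0.8},
    {"dx": 0, "dy": 0, "dz": 0, "roll": 0, "grip": -0.8},
  ],
)

```text
time: 5.25
position: [0.5969, -0.121, 0.2022]
tool_rot: [-2.252, -2.187, -0.002]
wrist_force: [1.4, 6.0, -7.2]
grip_width: 0.0227
grasp_force: 59.1
```

Run:
```python
from h import *
im=optics.camera('wrist')[:,:,::-1];sd=optics.camera('side')[:,:,::-1]
c=np.zeros((600,640,3),np.uint8);c[:200,:640]=im[200:];b=cv2.resize(sd[110:210,260:390],None,fx=4,fy=4,interpolation=cv2.INTER_CUBIC);c[200:,:520]=b
cv2.imwrite('pics/c4.png',c)
st=status.get_state();print(st['position'],st['wrist_force'],st['grip_width'])
```

```text
[ 0.59693462 -0.1210841   0.20215244] [ 1.94230511  4.62454632 -7.63996689] 0.023227599214952425
```

View pics/c4.png

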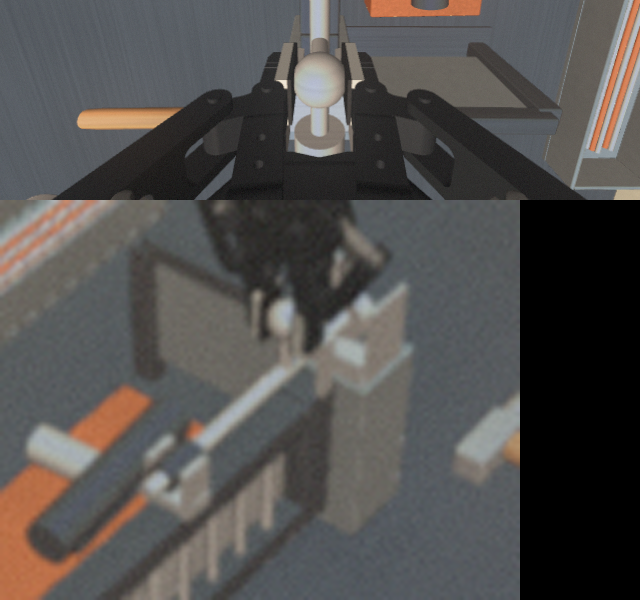

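The bolt has lifted: the knob is still between the pads at (319,280), and the TCP rose 10.7 mm. Now I'll draw it back.

Request:
apply_moves(
  moves=[
    {"dx": 0.004, "dy": 0, "dz": -0.001, "roll": 0, "grip": -0.8},
    {"dx": 0.004, "dy": 0, "dz": -0.001, "roll": 0, "grip": -0.8},
    {"dx": 0.006, "dy": 0, "dz": 0, "roll": 0, "grip": -0.8},
    {"dx": 0.006, "dy": 0, "dz": 0, "roll": 0, "grip": -0.8},
    {"dx": 0.006, "dy": 0, "dz": 0, "roll": 0, "grip": -0.8},
    {"dx": 0.006, "dy": 0, "dz": 0, "roll": 0, "grip": -0.8},
  ],
)

```text
time: 5.85
position: [0.5977, -0.099, 0.2043]
tool_rot: [2.256, 2.186, -0.001]
wrist_force: [0.3, -0.3, -6.6]
grip_width: 0.0229
grasp_force: 59.2
```

Request:
apply_moves(
  moves=[
    {"dx": 0.006, "dy": 0, "dz": 0, "roll": 0, "grip": -0.8},
    {"dx": 0.006, "dy": 0, "dz": 0, "roll": 0, "grip": -0.8},
    {"dx": 0.006, "dy": 0, "dz": 0, "roll": 0, "grip": -0.8},
    {"dx": 0.006, "dy": 0, "dz": 0, "roll": 0, "grip": -0.8},
    {"dx": 0, "dy": 0, "dz": 0, "roll": 0, "grip": -0.8},
    {"dx": 0, "dy": 0, "dz": 0, "roll": 0, "grip": -0.8},
    {"dx": 0, "dy": 0, "dz": 0, "roll": 0, "grip": -0.8},
  ],
)

```text
time: 6.43
position: [0.5983, -0.0808, 0.2041]
tool_rot: [-2.255, -2.186, -0.0]
wrist_force: [0.6, 0.9, -7.5]
grip_width: 0.0231
grasp_force: 59.2
```

Run:
```python
from h import *
im=optics.camera('wrist')[:,:,::-1];sd=optics.camera('side')[:,:,::-1]
c=np.zeros((600,640,3),np.uint8);c[:200,:640]=im[200:];b=cv2.resize(sd[110:210,260:390],None,fx=4,fy=4,interpolation=cv2.INTER_CUBIC);c[200:,:520]=b
cv2.imwrite('pics/c5.png',c)
st=status.get_state();print(st['position'],st['wrist_force'],st['grip_width'])
```

```text
[ 0.59821121 -0.08119007  0.20414252] [ 0.91348348 -0.09313597 -7.78439546] 0.023040321400757187
```

View pics/c5.png

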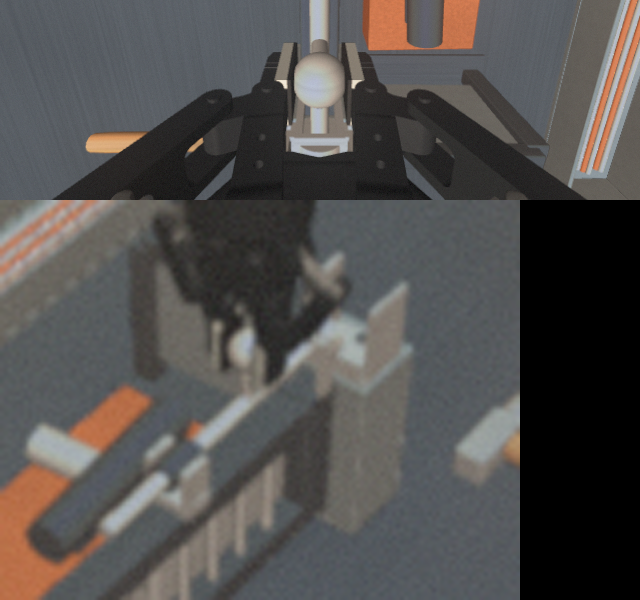

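The bolt is drawn back about 39 mm, with the head out of the keeper and its tail well past the rear guide. Now I'll swing along the arc (r about 0.215 m, 0.03 rad per row).

Request:
apply_moves(
  moves=[
    {"dx": 0.0001, "dy": -0.0087, "dz": 0, "roll": 0.029, "grip": -0.8},
    {"dx": 0.0001, "dy": -0.0087, "dz": 0, "roll": 0.029, "grip": -0.8},
    {"dx": 0.0001, "dy": -0.0087, "dz": 0, "roll": 0.029, "grip": -0.8},
    {"dx": 0.0001, "dy": -0.0087, "dz": 0, "roll": 0.029, "grip": -0.8},
    {"dx": 0.0001, "dy": -0.0087, "dz": 0, "roll": 0.029, "grip": -0.8},
    {"dx": 0, "dy": 0, "dz": 0, "roll": 0, "grip": -0.8},
    {"dx": 0, "dy": 0, "dz": 0, "roll": 0, "grip": -0.8},
  ],
)

```text
time: 7.12
position: [0.5669, -0.078, 0.2049]
tool_rot: [2.413, 2.009, 0.002]
wrist_force: [2.6, -0.5, -6.9]
grip_width: 0.0228
grasp_force: 59.1
```

Request:
apply_moves(
  moves=[
    {"dx": 0.0001, "dy": -0.0087, "dz": 0, "roll": 0.029, "grip": -0.8},
    {"dx": 0.0001, "dy": -0.0087, "dz": 0, "roll": 0.029, "grip": -0.8},
    {"dx": 0.0001, "dy": -0.0087, "dz": 0, "roll": 0.029, "grip": -0.8},
    {"dx": 0.0001, "dy": -0.0087, "dz": 0, "roll": 0.029, "grip": -0.8},
    {"dx": 0.0001, "dy": -0.0087, "dz": 0, "roll": 0.029, "grip": -0.8},
    {"dx": 0.0001, "dy": -0.0087, "dz": 0, "roll": 0.029, "grip": -0.8},
    {"dx": 0.0001, "dy": -0.0087, "dz": 0, "roll": 0.029, "grip": -0.8},
    {"dx": 0.0001, "dy": -0.0087, "dz": 0, "roll": 0.029, "grip": -0.8},
    {"dx": 0.0001, "dy": -0.0087, "dz": 0, "roll": 0.029, "grip": -0.8},
    {"dx": 0.0001, "dy": -0.0087, "dz": 0, "roll": 0.029, "grip": -0.8},
    {"dx": 0, "dy": 0, "dz": 0, "roll": 0, "grip": -0.8},
    {"dx": 0, "dy": 0, "dz": 0, "roll": 0, "grip": -0.8},
  ],
)

```text
time: 8.12
position: [0.5056, -0.0574, 0.2048]
tool_rot: [2.688, 1.622, 0.002]
wrist_force: [2.7, -3.0, -6.5]
grip_width: 0.0229
grasp_force: 59.3
```

Request:
apply_moves(
  moves=[
    {"dx": 0, "dy": 0, "dz": 0, "roll": 0, "grip": -0.8},
    {"dx": 0, "dy": 0, "dz": 0, "roll": 0, "grip": -0.8},
    {"dx": 0, "dy": 0, "dz": 0, "roll": 0, "grip": -0.8},
    {"dx": 0, "dy": 0, "dz": 0, "roll": 0, "grip": -0.8},
    {"dx": 0, "dy": 0, "dz": 0, "roll": 0, "grip": -0.8},
    {"dx": 0, "dy": 0, "dz": 0, "roll": 0, "grip": -0.8},
  ],
)

```text
time: 8.62
position: [0.5048, -0.0569, 0.2044]
tool_rot: [2.691, 1.62, 0.001]
wrist_force: [3.5, -2.6, -5.2]
grip_width: 0.0228
grasp_force: 59.3
```

Run:
```python
from h import *
sc=optics.camera('scene')[:,:,::-1];sd=optics.camera('side')[:,:,::-1]
c=np.zeros((600,720,3),np.uint8);c[:300]=cv2.resize(sc[180:280,190:430],None,fx=3,fy=3,interpolation=cv2.INTER_CUBIC);c[300:,:540]=cv2.resize(sd[110:210,230:410],None,fx=3,fy=3,interpolation=cv2.INTER_CUBIC)
cv2.imwrite('pics/c6.png',c)
st=status.get_state();p=st['position'];print(p,st['wrist_force'],st['qd'].round(3))
for H in ([.604,.132],[.607,.137]):
    v=np.array(H)-p[:2];print('gate',np.arctan2(v[0],v[1])-.032,'bolt',.26-np.linalg.norm(v))
```

```text
[ 0.50465338 -0.05685016  0.20433896] [ 2.48561805 -2.57884036 -6.24872616] [ 0.001 -0.003 -0.001  0.002  0.001  0.    -0.   ]
gate 0.4522780243195943 bolt 0.04661271245790327
gate 0.45377059983544554 bolt 0.04079070316207567
```

View pics/c6.png

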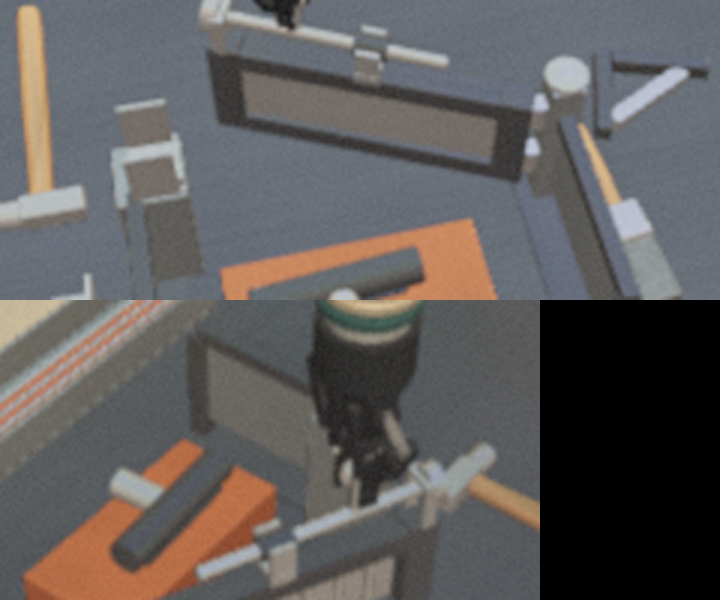

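The gate stands open at about 0.45 rad with the bolt drawn about 40 mm and the knob still gripped. The arm is still and the other things are where they were.

```bash
python3 -c "
from plant import ctrl
print(ctrl.finish_job())"
```

```text
the job is handed in; nothing more can be done
None
```

I handed the job in with the gate held open at about 0.45 rad (free edge roughly 13 cm out), the bolt drawn back about 40 mm and the knob still gripped at about 59 N. The last pictures showed the bystanders in place; no verdict came back.

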